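Isolate the gauge manifold, set the selector to its third click and hold it

TASK

On the gauge manifold, first shut the supply ball valve: swing its lever a quarter turn clockwise (seen from above) until it is fully home against its stop, so that the selector is not turned under pressure. Only then turn the selector knob (the one with the upright black bar) to its third click, counted clockwise from its anticlockwise end stop, without running on to the fourth. Finish while still gripping the knob there so that its locking screw can be tightened, with the valve shut and the loose things on the plate left where they are.

Things in the scene. Friction and masses are not known exactly. Their poses are not given: they have to be found in the camera images.
- manifold: gauge manifold, fixed on the red plate: aluminium base 110 x 420 x 12 mm (long side along its y) with, at x = 0, a steel ball valve (y = -90 mm), round selector body (y = +80, flange 86 mm across, 69 mm high) and face-up gauge (y = +195, 63 mm across, 54 high). Fittings stay below 60 mm. Origin: underside, between valve and selector, 12 mm above the bench; z up, x away from the robot at yaw 0
- valve_axis (a point): point on the vertical turning axis of the ball valve, 91.5 mm above the underside of the manifold, at the level of the lever's grip; its axes are those of the manifold
- lever_grip (a point): point in the black grip sleeve of the valve lever, 92 mm from the valve axis, at half the sleeve's height; moves with the lever. The sleeve reaches from 65 to 123 mm from the axis, is 23 mm wide and 12 mm high, with 40 mm free below it. The lever points from the axis along the point's own -x
- valve_lever (a joint): angle of the valve lever, rad: 1.571 = fully open (lever along the pipe, towards the manifold's -y), 0 = shut against its stop (lever across the pipe, towards the manifold's -x). Starts at 1.25 to 1.57. Closing is clockwise seen from above. Stiff, about 0.35 N m (4 N at the grip); stays where it is left
- selector (a joint): angle of the selector knob, rad, growing clockwise seen from above: 0 at the anticlockwise end stop, then a click every 24 degrees (0.419 rad) to the fifth at 2.094, the other end stop; the third is at 1.257. Starts at the end stop or the first click. A sprung ball drops into each click: about 0.15 N m to leave one; past halfway the knob pulls itself into the next
- knob_grip (a point): point on the knob's vertical axis, 9 mm below the top of its bar grip. The knob is an aluminium disc 54 mm across, 10 mm high, with a straight upright black bar on it 52 mm long (along the point's own x), 14 mm wide (y) and 30 mm high; bar top 111 mm above the manifold's underside. The point turns with the knob
- knob_nib (a point): tip of the small black, white-lined pointer at the foot of the knob's bar, 32 mm from the knob's axis; it points at the black dots on the flange, one per click. At the end stop it points 60 degrees anticlockwise of the manifold's x axis, at the third click 12 degrees clockwise of it
- wrench: loose steel open-ended wrench, 160 mm long, lying on the plate; origin at the middle of its underside. Leave alone
- test_block: loose aluminium block with bores, 50 x 60 x 45 mm; origin at the middle of its underside. Leave alone
- screw_cap: loose black screw cap, 34 mm across, 24 mm high; origin at the middle of its underside. Leave alone
- adapter: loose steel and brass pipe adapter, 31 mm across, standing 34 mm high; origin at the middle of its underside. Leave alone

How it is judged:
On the way, in this order (a step that is already met when the one before it is completed fails the run):
1. the ball valve is shut against its stop (value of joint valve_lever below 0.08 rad), for 0.2 s.
2. the selector is at its third click, in the gripper (value of joint selector between 1.137 and 1.377 rad and contact force between the fingers and selector above 3 N), for 0.3 s.
At the end, for the whole second after the job is handed in: The valve lever is within 5 degrees (0.09 rad) of its shut stop; the selector rests within 7 degrees (0.12 rad) of its third click (1.257 rad), and the fingers are still gripping its bar (over 3 N, grasp point within 40 mm of the knob's grip point) (all of step 2 and value of joint valve_lever below 0.09 rad and velocity of joint selector between -0.1 and 0.1 rad/s and distance between the grasp point and knob_grip below 0.04 m); the arm keeps its last pose, push and grip.
It fails at once if the selector is turned while the ball valve is not shut (value of joint valve_lever above 0.2 rad and distance of knob_nib from where it was at the start of the episode above 0.01 m).
It fails at once if the selector is run on to its fourth click (more than halfway) (value of joint selector above 1.48 rad).
It fails at once if a loose thing is knocked out of its place (over 25 mm) (distance of any of wrench, test_block, screw_cap, adapter from where it was at the start of the episode above 0.025 m).
It also fails if it takes over 54 s, if anything falls off the work surface, if the arm or the gripper's body presses on something with over 40 N, if the wrist force passes 120 N, or if a joint passes its speed limit or range.

ROBOT

A 7-joint arm with a two-finger parallel gripper is mounted at the origin on the work surface. World frame = base frame: x ahead of the robot, y to its left, z up, the work surface at z = 0. Lengths are in m, angles in rad, forces in N, time in s.
With the tool pointing down it reaches from about 0.4 to 0.875 m from the base axis. Payload 19.3 kg.
Tool frame: the origin (TCP) lies on the centre line of the jaws, within the pads' length; the fingertips stand 14 mm ahead of it and the grasp point (between the pads) lies 5 mm behind it; x points along the fingers, y is the direction in which the jaws open and shut, and the axes are right-handed (so a half turn about x gives the same grasp; the last joint's range is limited). The gripper opens to 85 mm and grips with 20 to 120 N. Pads are 22 mm wide; open, the fingers measure 114 mm over their backs; the gripper's body (76 mm by 85 mm) begins 54 mm behind the grasp point. The pads swing forward as they close: fully open they stand 13 mm farther back than shut.
Start: joints at [1.227, 0.521, -0.036, 1.599, 0.021, 1.021, -0.113], TCP at [0.169, -0.602, 0.245] pointing down, gripper open.
Joint ranges: [-2.91, 2.91], [-0.3, 2.13], [-1.5, 1.42], [0.17, 2.43], [-1.26, 4.41], [0.16, 1.93], [-2.52, 2.52]. Speed limits (rad/s): [1.89, 1.89, 2.39, 2.39, 3.01, 3.01, 3.01].

INTERFACE

Orientations are given as [roll, pitch, yaw] about the fixed x, y, z axes, in that order (R = Rz(yaw) Ry(pitch) Rx(roll)).
In Python, from workcell import monitor, optics, bot gives the robot as it stands.
- The arm moves only by the tool arm_command, never from a script. Its arguments are lists of equal length, an entry for each row: "delta_pos": the shift along the tool's x, y, z as a fraction of full scale, a list of three; "rotation": the turn, a rotation vector about the tool's x, y, z as a fraction of full scale, a list of three. In form: {"delta_pos": [[dx, dy, dz], ...], "rotation": [[wx, wy, wz], ...]}. A call has 1 to 10 rows; each row shifts and turns the pose as measured when the row begins, along the tool's axes as they then stand; what a row does not reach is not made up. Full scale, the value 1, is 30 mm for a shift and 6 degrees for a turn. A row lasts 1/10 s, in which the tool goes at most 50 mm and 8.59 degrees, less where a joint would pass 70% of its speed; a pose out of reach is approached as far as the arm can. A call with a number of a shift or a turn outside -1 to 1 is refused whole. A call with a gripper value outside its range is refused whole. "gripper" is the closure, from -1 (fully open) to 1 (shut), so that 0 is half open, set as the call begins (left out, the last holds). The fingers move at their own pace and stop on an object; "grip_force" is the grip in N (left out, the last holds). Time passes only in rows, so rows that do not move let the fingers close. It gives the time, the measured TCP pose, the force and the opening at its end, in the units of the state.
- monitor.observe(): the state, without advancing time (a new reading comes with each control period).
- optics.grab_frame(name): name is "scene" or "top" or "wrist"; returns the picture (480x640x3 uint8, red, green, blue); there is no depth.
- optics.camera_params(name): a dict with "fx", "fy", "cx", "cy" (pixels), "origin" and "rotation" of the camera in the world. Camera axes: x right, y down, z forward; pixel columns grow to the right and rows downward; lengths in m; the calibration is good to about 2 mm. A picture is of the moment at which its call begins: read the wrist's pose just before it. camera_params takes no time and is no camera call; for the wrist camera it gives the pose at the moment of the call.
- bot.job_done(): hands the job in, once; it reports no verdict.
The state is a dict: "clock": time; "qpos": joint angles; "qd": joint speeds; "joint_efforts": joint torques, N m; "position": TCP position; "tool_rot": TCP orientation; "force": force on the tool from outside, world axes, zero at the start; "moment": the same for the moment, N m; "grip_width": finger opening in m.
Only numpy, scipy, OpenCV 4.12 (cv2) and the standard library are available. Lean on these libraries where they do the work, as an engineer would, in place of code of your own. Each camera call takes 0.05 s, during which the arm holds its last target. There are 200 camera calls.

## Working session

There is one attempt and no reset: what is moved stays moved. The work goes in short steps, Python scripts to look and compute and a tool call to move; the robot and the scene stay as the last step left them, time stands still between calls to the robot, and variables do not carry over. Pictures are saved under pics/ and viewed, about 8 in all and at most 12, crops included, and the job is handed in when it is done.

Besides the shell and the picture viewer there is one more tool, called after "Request:" as name(argument=value, ...), one argument or row to a line, values as JSON. arm_command: Moves the arm, as the interface text tells. Its arguments: {"type":"object","properties":{"delta_pos":{"type":"array","items":{"type":"array","items":{"type":"number"}}},"rotation":{"type":"array","items":{"type":"array","items":{"type":"number"}}},"gripper":{"type":"number"},"grip_force":{"type":"number"}},"required":["delta_pos","rotation"]}

```bash
mkdir -p pics; ls; python3 - <<'E'
from workcell import monitor, optics, bot
import cv2
s=monitor.observe(); print({k:s[k] for k in('clock','position','tool_rot','force','grip_width')})
for n in('top','scene'):
    print(n,optics.camera_params(n))
    cv2.imwrite(f'pics/{n}0.png',optics.grab_frame(n)[...,::-1])
E
```

```text
pics
{'clock': 0.0, 'position': array([ 0.16889944, -0.60144214,  0.24476342]), 'tool_rot': array([-1.52217253,  1.56974249,  1.89319447]), 'force': array([-0.12627423, -0.02455874,  0.0215939 ]), 'grip_width': 0.08551229849087089}
top {'fx': 459.4858776553938, 'fy': 459.4858776553938, 'cx': 310.47936360793676, 'cy': 238.23364297273912, 'origin': array([0.47418198, 0.09664112, 0.76888986]), 'rotation': array([-2.95355552,  0.02579348, -1.54994445])}
scene {'fx': 587.7525219397564, 'fy': 587.7525219397564, 'cx': 318.90840413742825, 'cy': 241.4359555838504, 'origin': array([1.15630889, 0.09684222, 0.55590658]), 'rotation': array([-2.25379968, -0.01917075,  1.54473825])}
```

View pics/top0.png

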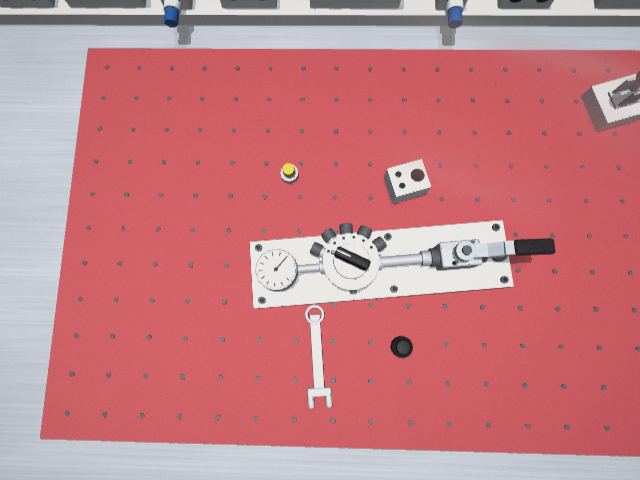

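View pics/scene0.png

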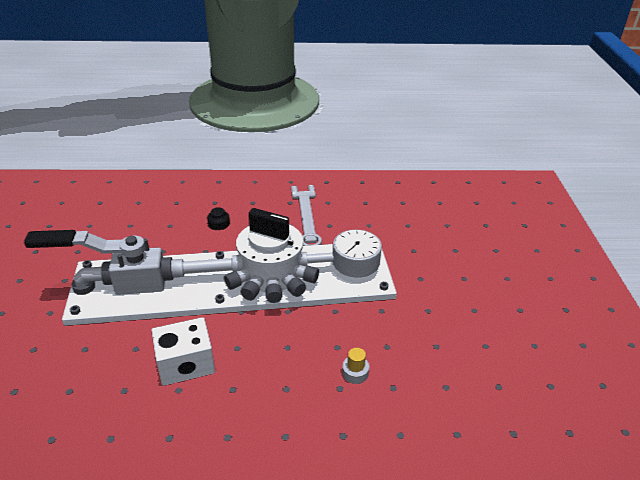

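The top view shows the valve lever's black grip at about (535,246), the valve axis near (466,251), the knob bar from (333,252) to (369,266) and the base corners. The cap is at (402,346) and the wrench at (318,355), both clear of the lever's sweep.

```bash
cat > h.py <<'E'
from workcell import monitor, optics, bot
import cv2, numpy as np
from scipy.spatial.transform import Rotation as R
def ray(uv,z,p):
    M=R.from_euler('xyz',p['rotation']).as_matrix()
    uv=np.atleast_2d(uv).astype(float)
    d=np.c_[(uv[:,0]-p['cx'])/p['fx'],(uv[:,1]-p['cy'])/p['fy'],np.ones(len(uv))]@M.T
    o=np.array(p['origin']); return o+d*((z-o[2])/d[:,2])[:,None]
def blob(im,roi,thr=60):
    """dark blob in roi (u0,v0,u1,v1): minAreaRect of largest contour, full-image pixels"""
    u0,v0,u1,v1=roi; m=(im[v0:v1,u0:u1].max(2)<thr).astype(np.uint8)
    c=max(cv2.findContours(m,cv2.RETR_EXTERNAL,cv2.CHAIN_APPROX_NONE)[0],key=cv2.contourArea)
    return c[:,0,:]+[u0,v0]
def pose():
    s=monitor.observe(); return s,np.array(s['position']),R.from_euler('xyz',s['tool_rot']).as_matrix()
E
python3 - <<'E'
from h import *
im=cv2.imread('pics/top0.png')[...,::-1]; p=optics.camera_params('top')
c=ray([(250,242),(502,221),(513,287),(255,308)],.024,p); print('base',c.round(4), np.linalg.norm(np.diff(c,axis=0),axis=1))
ctr=c.mean(0); ey=(c[0]+c[3]-c[1]-c[2]); ey/=np.linalg.norm(ey); ex=np.array([ey[1],-ey[0],0])
print('yaw',np.degrees(np.arctan2(ex[1],ex[0])),'ctr',ctr)
for n,roi,z in(('lever',(505,230,570,265),.1095),('bar',(325,240,380,280),.123)):
    k=blob(im,roi); r=cv2.minAreaRect(k.astype(np.float32)); b=cv2.boxPoints(r); w=ray(b,z,p)
    print(n,r,w.round(4),w.mean(0).round(4),np.linalg.norm(np.diff(w,axis=0),axis=1))
print('valve hub',ray([(466,251)],.105,p)); print(ray([(402,346)],.036,p))
s,x,T=pose(); print(T.round(3)); print(optics.camera_params('wrist'))
E
```

```text
base [[ 0.6076  0.2187  0.024 ]
 [ 0.6494 -0.1956  0.024 ]
 [ 0.5413 -0.2069  0.024 ]
 [ 0.4998  0.2057  0.024 ]] [0.41644511 0.1086962  0.41474901]
yaw 5.74874686657284 ctr [0.57453878 0.00547784 0.024     ]
lever ((534.0460815429688, 246.42269897460938), (14.731596946716309, 39.8002815246582), 87.1375961303711) [[ 0.6013 -0.1773  0.1095]
 [ 0.6051 -0.2342  0.1095]
 [ 0.5837 -0.2336  0.1095]
 [ 0.5798 -0.1771  0.1095]] [ 0.5925 -0.2055  0.1095] [0.05695598 0.02147995 0.05661582]
bar ((351.7902526855469, 258.28778076171875), (35.89931869506836, 10.755826950073242), 24.775142669677734) [[0.5721 0.083  0.123 ]
 [0.5863 0.0768 0.123 ]
 [0.5655 0.0306 0.123 ]
 [0.5515 0.0369 0.123 ]] [0.5688 0.0568 0.123 ] [0.01548671 0.05068748 0.01536312]
valve hub [[ 0.58491775 -0.10965644  0.105     ]]
[[ 0.44584593 -0.02670231  0.036     ]]
[[-0.     0.27  -0.963]
 [ 0.001 -0.963 -0.27 ]
 [-1.    -0.001  0.   ]]
{'fx': 332.2506292155031, 'fy': 332.2506292155031, 'cx': 319.5314374845447, 'cy': 237.42032858951583, 'origin': array([ 0.23812017, -0.58136256,  0.37278389]), 'rotation': array([ 2.85061086e+00,  1.08068121e-03, -1.29723489e+00])}
```

Request:
arm_command(
  delta_pos=[
    [0,0,0],
    [0,0,0],
    [0,0,0],
    [0,0,0],
    [0,0,0],
    [0,0,0],
    [0,0,0],
    [0,0,0],
    [0,0,0],
    [0,0,0],
  ],
  rotation=[
    [-1,0,0],
    [-1,0,0],
    [-1,0,0],
    [-1,0,0],
    [-1,0,0],
    [-1,0,0],
    [-1,0,0],
    [-1,0,0],
    [-1,0,0],
    [-1,0,0],
  ],
  gripper=-1,
)

```text
clock: 1.1
position: [0.1684, -0.5996, 0.2413]
tool_rot: [-2.558, 1.563, 1.946]
force: [0.5, 0.1, -0.7]
grip_width: 0.0854
```

```bash
cat >> h.py <<'E'
def go(target,ydeg):
    """print shift in tool axes (units of 30 mm) and turn about the tool axes (units of 6 deg) to reach target"""
    s,x,T=pose(); d=T.T@(np.array(target)-x)/.03
    a=np.radians(ydeg); X=np.array([0,0,-1.]); Y=np.array([np.cos(a),np.sin(a),0]); G=np.c_[X,Y,np.cross(X,Y)]
    w=np.degrees(R.from_matrix(T.T@G).as_rotvec())/6
    print('t',s['clock'],'pos',x.round(4),'ydeg',np.degrees(np.arctan2(T[1,1],T[0,1])).round(1),'d',d.round(2),'w',w.round(2),'F',np.round(s['force'],1),'w',round(s['grip_width'],4),'q',np.round(s['qpos'],2))
E
python3 -c "
from h import *
go((.5925,-.2055,.245),4.2)"
```

```text
t 1.1 pos [ 0.1684 -0.5996  0.2413] ydeg -12.0 d [ -0.07  11.1  -15.79] w [-2.7  -0.07  0.03] F [ 0.5  0.1 -0.7] w 0.0854 q [ 1.4   0.54 -0.3   1.59  0.17  1.04  0.85]
```

Request:
arm_command(
  delta_pos=[
    [0,0.57,-0.82],
    [0,0.57,-0.82],
    [0,0.57,-0.82],
    [0,0.57,-0.82],
    [0,0.57,-0.82],
    [0,0.57,-0.82],
    [0,0.57,-0.82],
    [0,0.57,-0.82],
    [0,0.57,-0.82],
    [0,0.57,-0.82],
  ],
  rotation=[
    [0,0,0],
    [0,0,0],
    [0,0,0],
    [0,0,0],
    [0,0,0],
    [0,0,0],
    [0,0,0],
    [0,0,0],
    [0,0,0],
    [0,0,0],
  ],
)

```text
clock: 2.1
position: [0.3888, -0.388, 0.2388]
tool_rot: [-2.372, 1.557, 2.128]
force: [-0.1, 0.0, 0.6]
grip_width: 0.0857
```

```bash
python3 -c "
from h import *
go((.5925,-.2055,.2),4.2)"
```

```text
t 2.1 pos [ 0.3888 -0.388   0.2388] ydeg -12.2 d [ 1.31  5.37 -7.37] w [-2.73 -0.1   0.07] F [-0.1  0.   0.6] w 0.0857 q [ 0.96  0.44 -0.37  1.78  0.18  0.97  0.3 ]
```

Request:
arm_command(
  delta_pos=[
    [0.13,0.57,-0.77],
    [0.13,0.57,-0.77],
    [0.13,0.57,-0.77],
    [0.13,0.57,-0.77],
    [0.13,0.57,-0.77],
    [0.13,0.57,-0.77],
    [0.13,0.57,-0.77],
    [0.13,0.57,-0.77],
    [0.13,0.57,-0.77],
    [0.13,0.57,-0.77],
  ],
  rotation=[
    [0,0,0],
    [0,0,0],
    [0,0,0],
    [0,0,0],
    [0,0,0],
    [0,0,0],
    [0,0,0],
    [0,0,0],
    [0,0,0],
    [0,0,0],
  ],
)

```text
clock: 3.1
position: [0.6112, -0.1886, 0.1968]
tool_rot: [-2.197, 1.554, 2.302]
force: [0.2, -0.0, 1.0]
grip_width: 0.0853
```

Request:
arm_command(
  delta_pos=[
    [0,0,0],
    [0,0,0],
    [0,0,0],
  ],
  rotation=[
    [-0.9,0,0],
    [-0.9,0,0],
    [-0.9,0,0],
  ],
)

```text
clock: 3.4
position: [0.6135, -0.1829, 0.1946]
tool_rot: [-2.519, 1.551, 2.277]
force: [-0.7, 0.8, -0.0]
grip_width: 0.0856
```

```bash
python3 -c "
from h import *
go((.5925,-.2055,.2),4.2)
p=optics.camera_params('wrist'); print(p)
cv2.imwrite('pics/w1.png',optics.grab_frame('wrist')[...,::-1])"
```

```text
t 3.4 pos [ 0.6135 -0.1829  0.1946] ydeg 4.8 d [-0.18 -0.76  0.69] w [ 0.1  -0.15  0.11] F [-0.7  0.8 -0. ] w 0.0856 q [ 0.5   0.64 -0.46  1.57  0.3   1.01  0.04]
{'fx': 332.2506292155031, 'fy': 332.2506292155031, 'cx': 319.5314374845447, 'cy': 237.42032858951583, 'origin': array([ 0.60781556, -0.11147414,  0.32376097]), 'rotation': array([2.86649605, 0.01107698, 0.0838411 ])}
```

View pics/w1.png

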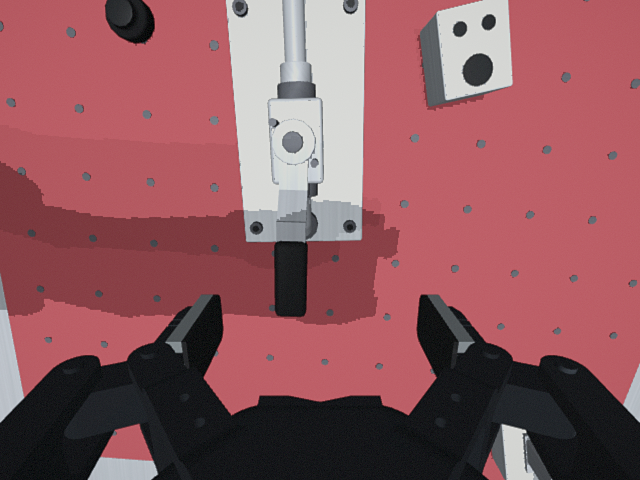

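The wrist view shows the sleeve at u 275–307, v 241–316, with the hub at (293,142). The jaws are parallel to it. I'll measure from this closer view.

```bash
python3 -c "
from h import *
p=optics.camera_params('wrist')
g=ray([(275,241),(307,242),(306,316),(275,316)],.1095,p);print(g.round(4),g.mean(0).round(4)); h=ray([(293,142)],.105,p);print(h)
l=g.mean(0)-h[0]; print(np.hypot(*l[:2]),np.degrees(np.arctan2(l[1],l[0])))
x=g.mean(0); go((x[0],x[1],.0985),4.2)"
```

```text
[[ 0.5807 -0.1775  0.1095]
 [ 0.6022 -0.1762  0.1095]
 [ 0.6059 -0.2315  0.1095]
 [ 0.5837 -0.2336  0.1095]] [ 0.5931 -0.2047  0.1095]
[[ 0.58796459 -0.11250494  0.105     ]]
0.09232584920743422 -86.82056175701771
t 3.45 pos [ 0.6134 -0.1832  0.1945] ydeg 5.2 d [ 3.2  -0.7   0.71] w [ 0.16 -0.15  0.11] F [-0.8  0.2 -0.5] w 0.0855 q [ 0.5   0.64 -0.46  1.57  0.3   1.01  0.05]
```

Request:
arm_command(
  delta_pos=[
    [0,-0.35,0.35],
    [0,-0.35,0.35],
    [0.8,0,0],
    [0.8,0,0],
    [0.8,0,0],
    [0.6,0,0],
    [0.1,0,0],
  ],
  rotation=[
    [0.1,-0.15,0.1],
    [0,0,0],
    [0,0,0],
    [0,0,0],
    [0,0,0],
    [0,0,0],
    [0,0,0],
  ],
)

```text
clock: 4.15
position: [0.591, -0.2107, 0.0985]
tool_rot: [-1.745, 1.568, 3.032]
force: [-0.0, 0.8, -0.7]
grip_width: 0.0851
```

```bash
python3 -c "
from h import *
go((.593,-.205,.0985),4)"
```

```text
t 4.15 pos [ 0.591  -0.2107  0.0985] ydeg 3.7 d [ 0.    0.08 -0.19] w [-0.04 -0.    0.03] F [-0.   0.8 -0.7] w 0.0851 q [ 0.52  0.73 -0.41  1.69  0.37  0.81  0.01]
```

Request:
arm_command(
  delta_pos=[
    [0,0.08,-0.15],
    [0,0,0],
    [0,0,0],
    [0,0,0],
    [0,0,0],
    [0,0,0],
    [0,0,0],
    [0,0,0],
    [0,0,0],
    [0,0,0],
  ],
  rotation=[
    [0,0,0],
    [0,0,0],
    [0,0,0],
    [0,0,0],
    [0,0,0],
    [0,0,0],
    [0,0,0],
    [0,0,0],
    [0,0,0],
    [0,0,0],
  ],
  gripper=1,
  grip_force=30,
)

```text
clock: 5.15
position: [0.5939, -0.2066, 0.1013]
tool_rot: [-1.458, 1.57, -2.966]
force: [1.4, 0.8, -4.3]
grip_width: 0.0223
```

```bash
python3 -c "
from h import *
go((.593,-.205,.0985),4)"
```

```text
t 5.15 pos [ 0.5939 -0.2066  0.1013] ydeg 3.6 d [ 0.09 -0.03 -0.06] w [-0.07  0.    0.01] F [ 1.4  0.8 -4.3] w 0.0223 q [ 0.51  0.73 -0.41  1.68  0.37  0.81 -0.  ]
```

Request:
arm_command(
  delta_pos=[
    [0,-0.33,-0.017],
    [0,-0.33,-0.017],
    [0,-0.33,-0.017],
    [0,-0.33,-0.017],
    [0,-0.33,-0.017],
    [0,-0.33,-0.017],
  ],
  rotation=[
    [1,0,0],
    [1,0,0],
    [1,0,0],
    [1,0,0],
    [1,0,0],
    [1,0,0],
  ],
)

```text
clock: 5.75
position: [0.5364, -0.1911, 0.1013]
tool_rot: [2.818, 1.57, 0.661]
force: [4.0, 2.8, -7.8]
grip_width: 0.0223
```

```bash
cat >> h.py <<'E'
def lev():
    s,x,T=pose(); d=x[:2]-[.587,-.112]; print('radius',np.hypot(*d).round(4),'pos-angle',(np.degrees(np.arctan2(d[1],d[0]))%360).round(1))
E
python3 -c "
from h import *
lev();go((.495,-.122,.0985),-84.3)"
```

```text
radius 0.0939 pos-angle 237.4
t 5.75 pos [ 0.5364 -0.1911  0.1013] ydeg -33.6 d [ 0.09 -2.42 -1.16] w [ 8.45 -0.01  0.  ] F [ 4.   2.8 -7.8] w 0.0223 q [ 0.41  0.63 -0.24  1.85  0.23  0.68 -0.55]
```

Request:
arm_command(
  delta_pos=[
    [0,-0.33,-0.017],
    [0,-0.33,-0.017],
    [0,-0.33,-0.017],
    [0,-0.33,-0.017],
    [0,-0.33,-0.017],
    [0,-0.33,-0.017],
    [0,-0.33,-0.017],
    [0,-0.33,-0.017],
  ],
  rotation=[
    [1,0,0],
    [1,0,0],
    [1,0,0],
    [1,0,0],
    [1,0,0],
    [1,0,0],
    [1,0,0],
    [1,0,0],
  ],
)

```text
clock: 6.55
position: [0.4948, -0.1232, 0.1013]
tool_rot: [-3.057, 1.567, 0.198]
force: [4.4, -1.0, -9.9]
grip_width: 0.0223
```

```bash
python3 -c "
from h import *
lev();go((.495,-.122,.0985),-84.3)"
```

```text
radius 0.0929 pos-angle 186.9
t 6.55 pos [ 0.4948 -0.1232  0.1013] ydeg -83.5 d [ 0.09 -0.04 -0.01] w [ 0.14 -0.03  0.  ] F [ 4.4 -1.  -9.9] w 0.0223 q [ 0.14  0.56 -0.01  2.02  0.01  0.56 -1.34]
```

Now I'll press it against the stop, watching the force.

Request:
arm_command(
  delta_pos=[
    [0,-0.15,0],
    [0,-0.2,0],
    [0,-0.3,0],
    [0,-0.3,0],
    [0,-0.3,0],
  ],
  rotation=[
    [0.2,0,0],
    [0.1,0,0],
    [0,0,0],
    [0,0,0],
    [0,0,0],
  ],
)

```text
clock: 7.05
position: [0.4952, -0.1211, 0.1016]
tool_rot: [1.953, 1.527, -1.136]
force: [13.2, -64.3, -31.6]
grip_width: 0.0224
```

```bash
python3 -c "
from h import *
lev();go((.495,-.122,.0985),-84.3)"
```

```text
radius 0.0922 pos-angle 185.7
t 7.05 pos [ 0.4952 -0.1211  0.1016] ydeg -87.0 d [0.1  0.03 0.01] w [-0.45 -0.15 -0.39] F [ 13.2 -64.3 -31.6] w 0.0224 q [ 0.06  0.55  0.05  2.04  0.02  0.53 -1.43]
```

The lever is at the stop: 64 N reaction and position angle 185.7°, as expected. Releasing and lifting.

Request:
arm_command(
  delta_pos=[
    [0,0.02,0],
    [0,0,0],
    [0,0,0],
    [0,0,0],
    [0,0,0],
    [0,0,0],
    [0,0,0],
    [0,0,0],
  ],
  rotation=[
    [0,0,0],
    [0,0,0],
    [0,0,0],
    [0,0,0],
    [0,0,0],
    [0,0,0],
    [0,0,0],
    [0,0,0],
  ],
  gripper=-1,
)

```text
clock: 7.85
position: [0.4959, -0.1232, 0.1025]
tool_rot: [1.976, 1.525, -1.113]
force: [-0.6, 0.7, -0.3]
grip_width: 0.0852
```

Request:
arm_command(
  delta_pos=[
    [-0.5,0,0],
    [-1,0,0],
    [-1,0,0],
    [-1,0,0],
  ],
  rotation=[
    [0,0,0],
    [0,0,0],
    [0,0,0],
    [0,0,0],
  ],
)

```text
clock: 8.25
position: [0.4917, -0.1183, 0.2071]
tool_rot: [1.822, 1.529, -1.267]
force: [-0.1, 0.2, 0.3]
grip_width: 0.0857
```

```bash
python3 -c "
from h import *
go((.569,.057,.2),-24.1)
cv2.imwrite('pics/top1.png',optics.grab_frame('top')[...,::-1])"
```

```text
t 8.25 pos [ 0.4917 -0.1183  0.2071] ydeg -87.0 d [ 0.03 -5.7  -2.88] w [-10.48   0.12  -0.4 ] F [-0.1  0.2  0.3] w 0.0857 q [ 0.05  0.37  0.06  1.97  0.02  0.78 -1.43]
```

View pics/top1.png

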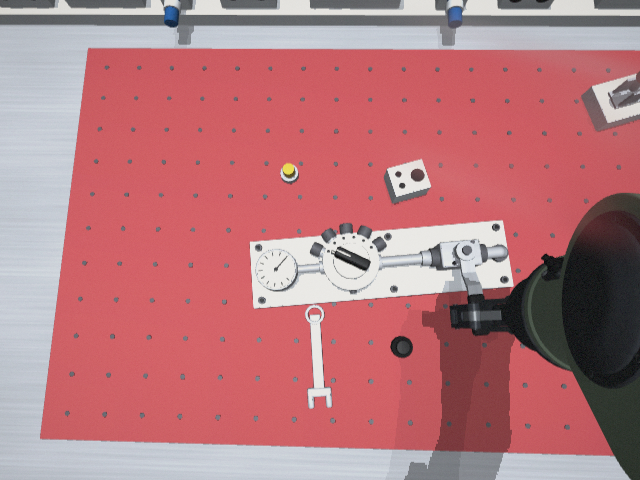

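The lever now lies across the pipe, with the hub at (466,250) and the arm going down to (475,295). The loose parts and the knob haven't moved. Heading above the knob.

Request:
arm_command(
  delta_pos=[
    [0,-0.72,-0.36],
    [0,-0.72,-0.36],
    [0,-0.72,-0.36],
    [0,-0.72,-0.36],
    [0,-0.72,-0.36],
    [0,-0.72,-0.36],
    [0,-0.72,-0.36],
    [0,0,0],
  ],
  rotation=[
    [0,0.1,-0.4],
    [0,0,0],
    [0,0,0],
    [0,0,0],
    [0,0,0],
    [0,0,0],
    [0,0,0],
    [0,0,0],
  ],
)

```text
clock: 9.1
position: [0.5641, 0.0422, 0.2148]
tool_rot: [-3.079, 1.539, 0.113]
force: [-0.7, -0.2, 0.5]
grip_width: 0.0854
```

Request:
arm_command(
  delta_pos=[
    [0,0,0],
    [0,0,0],
    [0,0,0],
    [0,0,0],
    [0,0,0],
    [0,0,0],
    [0,0,0],
    [0,0,0],
    [0,0,0],
    [0,0,0],
  ],
  rotation=[
    [-1,0,0],
    [-1,0,0],
    [-1,0,0],
    [-1,0,0],
    [-1,0,0],
    [-1,0,0],
    [-1,0,0],
    [-1,0,0],
    [-1,0,0],
    [-0.8,0,0],
  ],
)

```text
clock: 10.1
position: [0.5621, 0.0391, 0.2124]
tool_rot: [2.083, 1.542, 0.058]
force: [0.0, -0.9, 1.2]
grip_width: 0.0848
```

```bash
python3 -c "
from h import *
go((.569,.057,.2),-24.1)
p=optics.camera_params('wrist'); print(p['origin'],p['rotation'])
cv2.imwrite('pics/w2.png',optics.grab_frame('wrist')[...,::-1])"
```

```text
t 10.1 pos [0.5621 0.0391 0.2124] ydeg -26.0 d [ 0.42 -0.07 -0.63] w [-0.32 -0.13 -0.24] F [ 0.  -0.9  1.2] w 0.0848 q [ 0.01  0.46 -0.25  1.81  0.15  0.86 -0.77]
[0.5892279  0.10509412 0.34146672] [ 2.86475423 -0.02562534 -0.45443731]
```

View pics/w2.png

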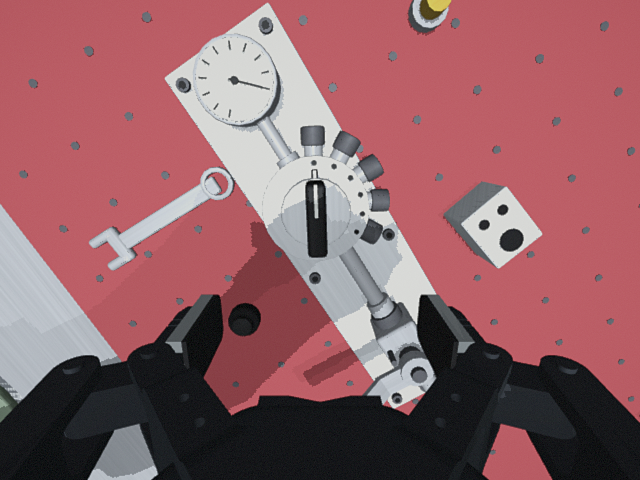

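The wrist view shows the bar at about u 307–326, v 179–257, parallel to the jaws, with the nib up at (315,172). Measuring the bar top now.

```bash
python3 -c "
from h import *
p=optics.camera_params('wrist'); im=cv2.imread('pics/w2.png')
k=blob(im,(290,175,345,275),50); r=cv2.minAreaRect(k.astype(np.float32)); print(r)
w=ray(cv2.boxPoints(r),.123,p); print(w.round(4),w.mean(0).round(4),np.linalg.norm(np.diff(w,axis=0),axis=1)); e=w[:-1]-w[1:]; print(np.degrees(np.arctan2(e[:,1],e[:,0])))
x=w.mean(0); go((x[0],x[1],.112),-24.1)"
```

```text
((316.0184631347656, 218.51719665527344), (75.48757934570312, 18.98789405822754), 87.95458984375)
[[0.5751 0.0852 0.123 ]
 [0.5864 0.0802 0.123 ]
 [0.5657 0.0325 0.123 ]
 [0.5537 0.0378 0.123 ]] [0.5702 0.0589 0.123 ] [0.01237613 0.05202616 0.01319113]
[156.11455077  66.52881678 -24.10203847]
t 10.15 pos [0.5621 0.039  0.2124] ydeg -25.7 d [ 3.36 -0.13 -0.67] w [-0.27 -0.13 -0.24] F [-0.2 -0.3  0.5] w 0.0854 q [ 0.01  0.46 -0.25  1.81  0.15  0.86 -0.76]
```

Request:
arm_command(
  delta_pos=[
    [0,-0.1,-0.35],
    [0,0,-0.3],
    [0.8,0,0],
    [0.8,0,0],
    [0.7,0,0],
  ],
  rotation=[
    [-0.3,-0.13,-0.24],
    [0,0,0],
    [0,0,0],
    [0,0,0],
    [0,0,0],
  ],
)

```text
clock: 10.65
position: [0.5697, 0.0578, 0.1437]
tool_rot: [2.065, 1.564, 0.065]
force: [0.4, 0.1, -0.7]
grip_width: 0.0853
```

```bash
python3 -c "
from h import *
go((.570,.058,.112),-24.1)"
```

```text
t 10.65 pos [0.5697 0.0578 0.1437] ydeg -24.6 d [ 1.06 -0.   -0.01] w [-0.08 -0.03 -0.06] F [ 0.4  0.1 -0.7] w 0.0853 q [-0.03  0.57 -0.24  1.83  0.19  0.76 -0.8 ]
```

Request:
arm_command(
  delta_pos=[
    [0.6,0,0],
    [0.35,0,0],
    [0,0,0],
  ],
  rotation=[
    [-0.08,0,0],
    [0,0,0],
    [0,0,0],
  ],
)

```text
clock: 10.95
position: [0.5687, 0.0577, 0.1115]
tool_rot: [1.959, 1.566, -0.039]
force: [0.3, -0.6, 1.3]
grip_width: 0.0856
```

```bash
python3 -c "
from h import *
go((.570,.058,.112),-24.1)"
```

```text
t 10.95 pos [0.5687 0.0577 0.1115] ydeg -24.4 d [-0.02  0.04 -0.03] w [-0.06 -0.02 -0.04] F [ 0.3 -0.6  1.3] w 0.0856 q [-0.04  0.62 -0.23  1.85  0.21  0.7  -0.82]
```

Request:
arm_command(
  delta_pos=[
    [0,0.04,0],
    [0,0,0],
    [0,0,0],
    [0,0,0],
    [0,0,0],
    [0,0,0],
    [0,0,0],
    [0,0,0],
    [0,0,0],
    [0,0,0],
  ],
  rotation=[
    [0,0,0],
    [0,0,0],
    [0,0,0],
    [0,0,0],
    [0,0,0],
    [0,0,0],
    [0,0,0],
    [0,0,0],
    [0,0,0],
    [0,0,0],
  ],
  gripper=1,
  grip_force=50,
)

```text
clock: 11.95
position: [0.5711, 0.0574, 0.1145]
tool_rot: [2.043, 1.562, 0.043]
force: [0.4, -0.7, 1.4]
grip_width: 0.0126
```

```bash
python3 -c "
from h import *
go((.570,.058,.112),-96.2); print(monitor.observe()['moment'])"
```

```text
t 11.95 pos [0.5711 0.0574 0.1145] ydeg -24.6 d [ 0.08 -0.04 -0.  ] w [11.94 -0.08 -0.04] F [ 0.4 -0.7  1.4] w 0.0126 q [-0.04  0.61 -0.23  1.84  0.21  0.7  -0.82]
[0.07590897 0.21204598 0.04416204]
```

Request:
arm_command(
  delta_pos=[
    [0,0,0],
    [0,0,0],
    [0,0,0],
    [0,0,0],
    [0,0,0],
    [0,0,0],
    [0,0,0],
    [0,0,0],
    [0,0,0],
  ],
  rotation=[
    [0.8,0,0],
    [0.8,0,0],
    [0.8,0,0],
    [0.8,0,0],
    [0.8,0,0],
    [0.8,0,0],
    [0.8,0,0],
    [0.8,0,0],
    [0.8,0,0],
  ],
)

```text
clock: 12.85
position: [0.5716, 0.0569, 0.1145]
tool_rot: [2.783, 1.561, 0.001]
force: [0.5, -0.7, -1.8]
grip_width: 0.0129
```

```bash
python3 -c "
from h import *
go((.570,.058,.112),-96.2); print(monitor.observe()['moment'])"
```

```text
t 12.85 pos [0.5716 0.0569 0.1145] ydeg -69.4 d [ 0.08 -0.05  0.04] w [ 4.47 -0.09 -0.01] F [ 0.5 -0.7 -1.8] w 0.0129 q [-0.19  0.61 -0.02  1.85  0.02  0.67 -1.43]
[-0.2080075   0.18527123 -0.07088673]
```

Request:
arm_command(
  delta_pos=[
    [0,0,0],
    [0,0,0],
    [0,0,0],
    [0,0,0],
    [0,0,0],
    [0,0,0],
    [0,0,0],
  ],
  rotation=[
    [0.7,0,0],
    [0.7,0,0],
    [0.7,0,0],
    [0.7,0,0],
    [0.7,0,0],
    [0.5,0,0],
    [0,0,0],
  ],
)

```text
clock: 13.55
position: [0.5715, 0.0565, 0.1145]
tool_rot: [3.1, 1.561, -0.12]
force: [0.9, 0.2, -2.5]
grip_width: 0.013
```

```bash
python3 -c "
from h import *
go((.570,.058,.112),-96.2); print(monitor.observe()['moment'])"
```

```text
t 13.55 pos [0.5715 0.0565 0.1145] ydeg -94.5 d [ 0.08 -0.05  0.06] w [ 0.28 -0.09 -0.  ] F [ 0.9  0.2 -2.5] w 0.013 q [-0.28  0.61  0.1   1.85 -0.09  0.67 -1.77]
[-0.1544907   0.00668326 -0.19424136]
```

Request:
arm_command(
  delta_pos=[
    [0,0,0],
    [0,0,0],
    [0,0,0],
    [0,0,0],
    [0,0,0],
  ],
  rotation=[
    [0.3,0,0],
    [0,0,0],
    [0,0,0],
    [0,0,0],
    [0,0,0],
  ],
)

```text
clock: 14.05
position: [0.5715, 0.0564, 0.1145]
tool_rot: [3.125, 1.561, -0.125]
force: [-0.3, 0.2, -2.0]
grip_width: 0.0128
```

```bash
python3 -c "
from h import *
go((.570,.058,.112),-96.2); print(monitor.observe()['moment'])
a=optics.grab_frame('wrist')[...,::-1]; b=optics.grab_frame('scene')[...,::-1]; t=optics.grab_frame('top')[...,::-1]
cv2.imwrite('pics/end.png',np.hstack([np.vstack([cv2.resize(a,(400,300)),cv2.resize(t,(400,300))]),np.vstack([cv2.resize(b[200:350,170:370],(400,300)),cv2.resize(b,(400,300))])]))"
```

```text
t 14.05 pos [0.5715 0.0564 0.1145] ydeg -96.2 d [ 0.08 -0.05  0.06] w [ 0.   -0.09 -0.  ] F [-0.3  0.2 -2. ] w 0.0128 q [-0.28  0.61  0.11  1.85 -0.1   0.67 -1.79]
[-0.13632569  0.18904079 -0.00396619]
```

View pics/end.png

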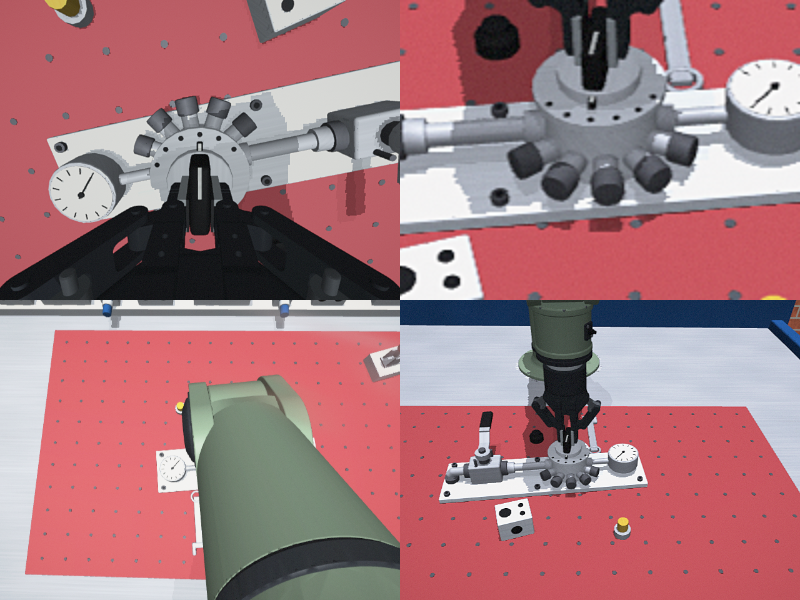

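The bar sits in the jaws with the nib on a flange dot, and the turning moment is near zero, so the knob is resting in a click. The lever is across the pipe and the loose parts are in place.

```bash
python3 -c "
from h import *
print(bot.job_done())"
```

```text
the job is handed in; nothing more can be done
None
```

I shut the valve first, then turned the selector to its third click, and handed the job in at about 14 s with the gripper still on the knob's bar. `job_done` gave no verdict.

- **Valve:** I gripped the lever and swung it clockwise until it met its stop. The reaction was about 64 N, with the lever at 185.7° (expected about 185.7°). Later pictures show it still across the pipe.
- **Selector:** The knob started at its end stop (bar at about 66°). I turned it clockwise by 71.6° against a nominal 72°. The moment about the knob's axis was then close to zero, so it is resting in a click. The nib points at a flange dot, but I did not count the dots. That it is the third click follows from the measured angle.
- **Grip:** The commanded grip is 50 N with the jaws at 12.8 mm. The bar is 14 mm wide, so that reading is about 1 mm low, as it was on the lever sleeve (22.3 mm against 23 mm). The grasp point is within about 7 mm of the knob's grip point.
- **Loose parts:** In the pictures taken after shutting the valve and at the end, none of them looked moved. I judged this by eye and did not measure it.

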